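# Shut and latch the spin-painting machine's gate, then start it

## Task

Close the splash gate of the spin-painting machine: carry its red-tabbed latch bar up and over the yellow catch, push the gate fully home against its sprung bumper and let the bar drop behind the catch so that the gate stays shut. Only then slide the yellow cover fully off the start button and press the green button fully down, let go of everything and leave the bottles, pots and other things on the table where they are.

Things in the scene. Friction and masses are not known exactly. Their poses are not given: they have to be found in the camera images.
- gate (a joint): Gate angle (rad): 0 = shut on a hard stop, grows as the free end swings out (machine -x), to 1.3. Clear panel, aluminium frame, 205 wide x 102 tall x 10 thick, lower edge 60 above the table. Stays where left, but in the last 0.05 rad a sprung bumper pushes it open, about 5 N at the tab; the hard stop is felt beyond that (10 to 15 N at the tab is plenty): hold it there while the bar goes down.
- bar (a joint): Latch bar angle (rad) about its pivot on the gate: 0 = level on its own stop (at the start and when latched), grows as the free end is lifted, to 0.6; falls by its weight. Standing on the horn of the catch it reads about 0.12; 0.2 to 0.3 clears the horn well.
- bar_tab (a point): Middle of the grip part of the red upright tab on the bar. Tab 10 thick across the gate (this frame's x, pointing inward), 24 wide; its top is 25 above this point, the bar's top edge 52 below; free air both sides. Bar level: 170 from the hinge axis along the gate, 12 outside the gate's mid-plane. Pinched across the gate, the tab can turn in the grip, so the tool can stay upright while lifting.
- bar_pivot (a point): Pivot of the bar on the gate (axis square to the gate), 50 from the hinge axis along the gate, 12 outside its mid-plane, 145 above the table. The tab's point lies 120 along the bar and 60 above it (arc of radius 134). Steel bar 10 thick, 16 high, its tip 200 from the pivot, past the gate's free edge. Frame as bar_tab's.
- gate_hinge (a point): On the gate's upright hinge axis, 145 above the table. Frame of the machine, fixed: front = -x, hinge at the left (+y) of the opening as seen from the robot. Machine: blue base 280 x 320 x 50, white walls to 170, open top, painted disc on a turntable inside.
- catch (a point): Top of the yellow catch's horn, fixed on the machine (frame of the machine), 235 from the hinge axis along the shut gate. Horn 8 thick, 18 wide, rising 22 above the level bar's lower edge; when latched the bar lies on its inner (+x) side with only about 2 mm to spare, so a gate a few mm short of its stop leaves the bar standing on the horn.
- cover (a joint): travel (m) of the yellow sliding cover on the start box: 0 = over the button, 0.075 = fully aside (stop); moves along the start box's +y, friction about 2 N, stays where left.
- cover_tab (a point): middle of the upright tab on the yellow cover, tab 10 thick along the sliding direction (frame's y, cover opens to +y), 24 wide, top 15 above this point; cover plate (44 along y, 4 thick) has its top 15 below it. The guide rail stands 52 to 64 from this point on the -x side, its top 9 below this point.
- start (a joint): depth (m) of the start button: 0 = up, 0.006 = fully down at about 5 N; springs back.
- start_top (a point): centre of the top of the green start button, 30 dia, 78 above the table, on the grey start box (120 x 200 x 60; frame: front = -x). The shut cover is 8 above it, and with the cover fully aside the plate's nearest edge is 53 from the button's centre.
- glue: bystander, to be left alone: yellow glue bottle, 40 dia x 130 tall; origin under its centre
- water_jar: bystander, to be left alone: glass jar with green lid, 72 dia x 100 tall; origin under its centre
- varnish: bystander, to be left alone: amber bottle, 60 dia x 150 tall; origin under its centre
- saucer: bystander, to be left alone: white saucer, 100 dia x 18 tall; origin under its centre
- paint_tube: bystander, to be left alone: flat metal paint tube with red band, 110 x 30 x 16, long side along its x; origin under its centre
- tape_roll: bystander, to be left alone: roll of tape lying flat, 100 dia x 24 tall; origin under its centre
Mind the look-alikes: they are no part of the job. Leave any pink look-alike of the part that bears cover alone.

How it is judged (in metres and radians):
On the way, in this order (a step that is already met when the one before it is completed fails the run):
1. the latch bar is held up over the catch as the gate closes (value of joint gate below 0.08 rad and value of joint bar above 0.1 rad), for 0.1 s.
2. the gate is shut and the bar has dropped behind the catch (value of joint gate below 0.03 rad and value of joint bar below 0.04 rad), for 0.3 s.
3. the cover is slid off the start button (value of joint cover above 0.055 m), for 0.1 s.
4. the start button is pressed down (value of joint start above 0.0045 m), for 0.02 s.
At the end, for the whole second after the job is handed in: The gate is shut (within 0.03 rad) with the bar down behind the catch (within 0.04 rad of level), the cover is at least 55 mm aside, the button has come back up (within 2 mm), and no bystander is more than 40 mm from where it began (all of step 2 and value of joint cover above 0.055 m and value of joint start below 0.002 m and velocity of joint gate below 0.05 rad/s and distance of each of glue, water_jar, varnish, saucer, paint_tube, tape_roll from where it was at the start of the episode below 0.04 m); the robot touches nothing.
It fails at once if the start button is pressed while the gate is not latched (value of joint start above 0.003 m and (value of joint gate above 0.04 rad or value of joint bar above 0.06 rad)).
It fails at once if a bystander is pushed away or knocked over (distance of any of glue, water_jar, varnish, saucer, paint_tube, tape_roll from where it was at the start of the episode above 0.04 m or angle between any of glue, water_jar, varnish, saucer, paint_tube, tape_roll's own z axis and vertical above 0.6 rad).
It also fails if it takes over 53 s, if anything falls off the work surface, if the arm or the gripper's body presses on something with over 40 N, if the wrist force passes 120 N, or if a joint passes its speed limit or range.

## Robot

A 6-joint arm with a two-finger parallel gripper is mounted at the origin on the work surface. World frame = base frame: x ahead of the robot, y to its left, z up, the work surface at z = 0. Lengths are in mm, angles in rad, forces in N, time in s.
With the tool pointing down it reaches from about 275 to 825 mm from the base axis. Payload 5.2 kg.
Tool frame: the origin (TCP) lies between the finger pads; the fingertips stand 11 mm ahead of it and the grasp point (between the pads) lies 8 mm behind it; z points along the fingers, y is the line along which they close (so a half turn about z gives the same grasp; the last joint's range is limited). The gripper opens to 93 mm and grips with 3 to 60 N. Pads are 15 mm wide; open, the fingers measure 128 mm over their backs; the gripper's body (75 mm by 188 mm) begins 65 mm behind the grasp point.
Start: joints at [0.98, 0.259, 1.535, -0, 1.348, -0.203], TCP at [207.963, 509.172, 229.653] pointing down, gripper open.
Joint ranges: [-3.14, 3.14], [-0.91, 2.08], [0.19, 2.58], [-1.22, 4.36], [0.22, 2.71], [-3.12, 3.12]. Speed limits (rad/s): [2.57, 2.57, 3.14, 3.14, 3.14, 3.14].

## Interface

Orientations are given as [roll, pitch, yaw] about the fixed x, y, z axes, in that order (R = Rz(yaw) Ry(pitch) Rx(roll)).
In Python, from cell import monitor, vision, job, spot_in gives the robot as it stands.
- The arm moves only by the tool servo_tool, never from a script. Its argument "deltas" is one flat list of numbers, 7 for each row, row after row: the closure, from -1 (fully open) to 1 (shut), then the shift along the tool's x, y, z normalised to -1 to 1, where 1 is 25 mm, then the turn, a rotation vector about the tool's x, y, z normalised to -1 to 1, where 1 is 0.15 rad. In form: [jaw, x, y, z, ax, ay, az, jaw, x, y, z, ax, ay, az, ...]. A call has 1 to 10 rows; each row shifts and turns the commanded pose from where the row before left it, along the tool's axes as they then stand; what a row does not reach is not made up. A row lasts 1/8 s, in which the tool goes at most 62.5 mm and 10.7 degrees, less where a joint would pass 70% of its speed; a pose out of reach is approached as far as the arm can. A call with a number of a shift or a turn outside -1 to 1 is refused whole. A call with a gripper value outside its range is refused whole. The fingers move at their own pace and stop on an object; the grip force is fixed at half the most. Time passes only in rows, so rows that do not move let the fingers close. It gives the time, the measured TCP pose, the force, the opening and the grip force at its end, in the units of the state.
- monitor.state(): the state, without advancing time (a new reading comes with each control period).
- vision.read_camera(name): name is "scene" or "side" or "wrist"; returns a dict with "image" (480x640x3 uint8, red, green, blue), "camera_matrix" (3x3 intrinsics, pixels), "extrinsics" (4x4, takes a point from camera to world coordinates). Camera axes: x right, y down, z forward; pixel columns grow to the right and rows downward; lengths in mm; the calibration is good to about 2 mm. A picture is of the moment at which its call begins. There is no depth.
- job.close_job(): hands the job in; it is judged then, once.
Trained networks look in the newest picture that a camera, given by its name, has taken for a name from the list of things; names that differ only in an ending like _2 or _b are one class to them, and where a whole thing is asked for, a point or a joint stands for the part that bears it (a point fixed in the world has none). Each returns a list of dicts, best first, with "p" (0 to 1); they miss things now and then, are a little off and sometimes report something else, mostly with a low value. They report only what shows in the picture. A call takes as long as a camera call. They do not tell look-alikes from the thing itself.
- spot_in(camera, label): "box" ([left, top, right, bottom] as shares, 0 to 1, of the picture: columns of its width, rows of its height, round what is visible of it).
The state is a dict: "time": time; "joints": joint angles; "dq": joint speeds; "tau": joint torques, N m; "ee_pos": TCP position; "tool_rot": TCP orientation; "wrist_force": force on the tool from outside, world axes, zero at the start; "moment": the same for the moment, N m; "opening": opening from 0.0 (shut) to 1.0 (fully open); "gripper_force": force on a finger pad.
Only numpy, scipy, OpenCV 4.12 (cv2) and the standard library are available. Lean on these libraries where they do the work, as an engineer would, in place of code of your own. Each camera call takes 0.05 s, during which the arm holds its last target. There are 200 camera calls.

## Working session

There is one attempt and no reset: what is moved stays moved. The work goes in short steps, Python scripts to look and compute and a tool call to move; the robot and the scene stay as the last step left them, time stands still between calls to the robot, and variables do not carry over. Pictures are saved under pics/ and viewed, at most 10 in all, crops included, and the job is handed in when it is done.

Besides the shell and the picture viewer there is one more tool, called after "Emit:" in YAML: its name, and indented under it one key for each argument. servo_tool: Moves the arm, as the interface text tells. Its arguments: {"type":"object","properties":{"deltas":{"type":"array","items":{"type":"number","minimum":-1,"maximum":1}}},"required":["deltas"]}

```bash
mkdir -p pics; ls; python3 - <<'E'
from cell import monitor, vision, job, spot_in
import cv2
for c in ["scene","side"]:
    r=vision.read_camera(c); cv2.imwrite(f"pics/{c}0.png",r["image"][:,:,::-1])
    print(c,r["camera_matrix"].round(1).tolist(),r["extrinsics"].round(3).tolist())
    for n in ["bar_tab","cover_tab","start_top","catch","gate"]:
        for d in spot_in(c,n)[:3]: b=d["box"]; print(n,round(d["p"],2),[round(b[0]*640),round(b[1]*480),round(b[2]*640),round(b[3]*480)])
s=monitor.state();print(s)
E
```

```text
pics
scene [[531.1, 0.0, 324.1], [0.0, 531.1, 234.1], [0.0, 0.0, 1.0]] [[0.866, 0.41, -0.286, 851.623], [0.5, -0.692, 0.52, -602.226], [0.015, -0.593, -0.805, 1129.231], [0.0, 0.0, 0.0, 1.0]]
bar_tab 0.71 [307, 174, 389, 204]
cover_tab 0.75 [197, 356, 236, 388]
cover_tab 0.75 [307, 171, 387, 205]
cover_tab 0.71 [119, 292, 157, 315]
start_top 0.33 [305, 172, 524, 369]
catch 0.92 [303, 173, 524, 366]
catch 0.32 [288, 218, 328, 235]
gate 0.74 [303, 169, 407, 225]
side [[520.3, 0.0, 317.1], [0.0, 520.3, 244.5], [0.0, 0.0, 1.0]] [[0.735, -0.514, 0.441, -69.223], [-0.678, -0.559, 0.477, -595.288], [0.001, -0.65, -0.76, 1097.029], [0.0, 0.0, 0.0, 1.0]]
bar_tab 0.56 [265, 179, 287, 242]
cover_tab 0.9 [402, 342, 443, 368]
cover_tab 0.8 [306, 401, 347, 439]
catch 0.92 [266, 119, 441, 264]
catch 0.23 [265, 180, 287, 240]
gate 0.88 [268, 172, 297, 251]
{'time': 0.6, 'joints': array([ 9.80223742e-01,  2.58593113e-01,  1.53499217e+00,  8.24107568e-07,
        1.34801863e+00, -2.02813509e-01]), 'dq': array([ 0.00145661, -0.00211464,  0.00165399, -0.00088912,  0.00074168,
        0.00039472]), 'tau': array([ 1.39772096e-04, -4.36949944e+01, -2.84183997e+01,  7.19000981e-02,
        3.15249246e-02, -7.36419429e-05]), 'ee_pos': array([207.94915495, 509.17516115, 229.65959884]), 'tool_rot': array([-3.14158179e+00, -3.05506449e-06,  2.75383340e+00]), 'wrist_force': array([-0.95026508,  0.16696449, -0.23203462]), 'moment': array([-0.01625174, -0.05419111, -0.02784636]), 'gripper_force': 0.0, 'opening': 1.0024251599296043}
```

View pics/scene0.png

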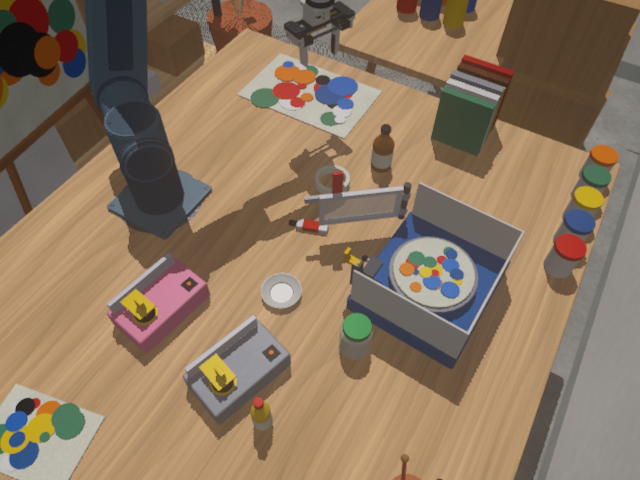

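View pics/side0.png

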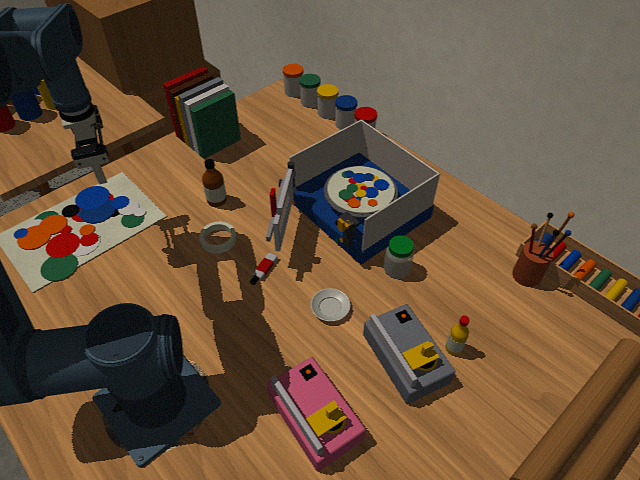

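Scene: gate with red tab at (338,180), catch at (355,260), real grey start box at (238,368), pink look-alike at (158,300). Side: tab (273,200), catch (346,228), grey box at (408,350). Next is a zoom for precise pixels.

```bash
python3 - <<'E'
import cv2,numpy as np
a=cv2.imread("pics/scene0.png");b=cv2.imread("pics/side0.png")
z=lambda i,x,y,w,h:cv2.resize(i[y:y+h,x:x+w],None,fx=3,fy=3,interpolation=cv2.INTER_CUBIC)
t=np.hstack([z(a,290,160,130,115),z(b,240,145,130,115)])
u=np.hstack([z(a,180,318,130,82),z(b,355,300,130,82)])
o=np.vstack([t,u]);o=cv2.convertScaleAbs(o,alpha=1.5,beta=10);cv2.imwrite("pics/z1.png",o)
E
```

```text
(no output)
```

View pics/z1.png

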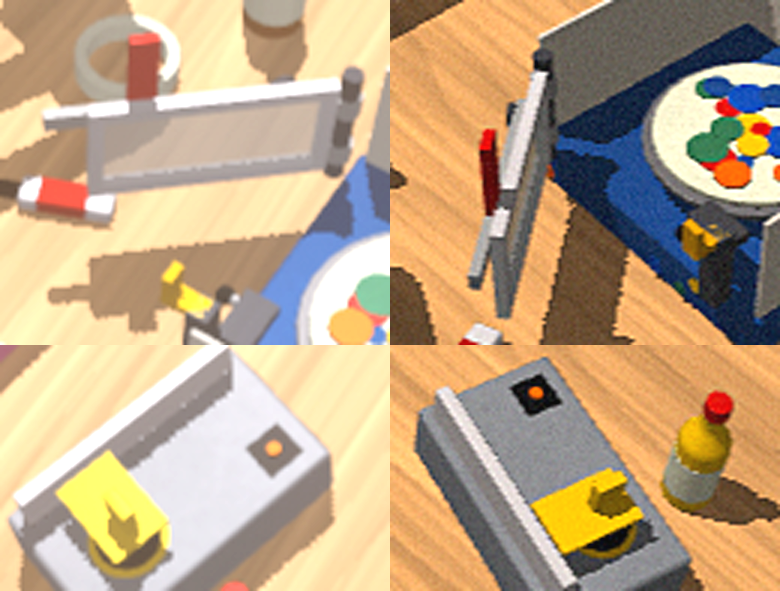

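Zoom pixels read: tab top scene (338,173.3) / side (272.7,189.3); hinge post top (407.3,184.7)/(291,164.3); horn top (348.3,248.7)/(340.7,221); box and cover corners likewise.

```bash
cat > h.py <<'E'
import numpy as np
C={"scene":(np.array([[531.1,0,324.1],[0,531.1,234.1],[0,0,1]]),np.array([[0.866,0.41,-0.286,851.623],[0.5,-0.692,0.52,-602.226],[0.015,-0.593,-0.805,1129.231]])),
"side":(np.array([[520.3,0,317.1],[0,520.3,244.5],[0,0,1]]),np.array([[0.735,-0.514,0.441,-69.223],[-0.678,-0.559,0.477,-595.288],[0.001,-0.65,-0.76,1097.029]]))}
def ray(c,p):
    K,E=C[c];d=E[:,:3]@np.linalg.solve(K,[p[0],p[1],1]);return E[:,3],d/np.linalg.norm(d)
def onz(c,p,z):
    o,d=ray(c,p);return (o+d*(z-o[2])/d[2]).round(1)
def tri(a,b):
    A=np.zeros((3,3));v=np.zeros(3);R=[ray("scene",a),ray("side",b)]
    for o,d in R: M=np.eye(3)-np.outer(d,d);A+=M;v+=M@o
    x=np.linalg.solve(A,v);e=max(np.linalg.norm((np.eye(3)-np.outer(d,d))@(x-o)) for o,d in R);return x.round(1),round(e,1)
def zs(x,y): return (180+x/3,318+(y-345)/3)
def zd(x,y): return (355+(x-390)/3,300+(y-345)/3)
E
python3 - <<'E'
from h import *
print("tabtop",tri((338,173.3),(272.7,189.3)),onz("scene",(338,173.3),230),onz("side",(272.7,189.3),230))
print("hinge",tri((407.3,184.7),(291,164.3)))
print("horn",tri((348.3,248.7),(340.7,221)),onz("scene",(348.3,248.7),159),onz("side",(340.7,221),159))
print("walls",[onz("scene",p,170) for p in [(418,187),(522,232)]],[onz("side",p,170) for p in [(293,162),(362,122),(438,175)]])
ps=[zs(*p) for p in [(108,452),(170,518),(128,562),(58,492)]];pd=[zd(*p) for p in [(532,503),(612,470),(642,515),(568,552)]]
print("plate",[onz("scene",p,90) for p in ps],[onz("side",p,90) for p in pd])
print("boxcorn",onz("scene",zs(330,455),60),[onz("side",zd(*p),60) for p in [(545,358),(690,563),(420,412)]])
print("ctab top",onz("scene",zs(122,490),120),onz("side",zd(605,478),120))
print("orange",onz("scene",zs(274,448),60),onz("side",zd(537,393),60))
E
```

```text
tabtop (array([472.6, 147.1, 230.6]), np.float64(1.9)) [472.9 145.1 230. ] [473.7 150.1 230. ]
hinge (array([610.2, 245.4, 170.6]), np.float64(1.7))
horn (array([573. ,  15.7, 155.6]), np.float64(2.9)) [573.5  17.  159. ] [569.6  10.1 159. ]
walls [array([635.1, 254.7, 170. ]), array([893.8, 251.1, 170. ])] [array([620. , 247.2, 170. ]), array([886.2, 245. , 170. ]), array([868.1, -52.4, 170. ])]
plate [array([ 443.3, -312.6,   90. ]), array([ 508. , -329.7,   90. ]), array([ 501.7, -368.5,   90. ]), array([ 431.5, -353.1,   90. ])] [array([ 442.2, -314.3,   90. ]), array([ 505.7, -336.1,   90. ]), array([ 493. , -374.1,   90. ]), array([ 431.7, -357.1,   90. ])]
boxcorn [ 569.1 -226.2   60. ] [array([ 562.5, -227.5,   60. ]), array([ 504.8, -415.4,   60. ]), array([ 453.2, -194.9,   60. ])]
ctab top [ 479.2 -337.8  120. ] [ 479.9 -344.6  120. ]
orange [ 531.7 -241.9   60. ] [ 533.  -244.9   60. ]
```

```bash
cat > plan.py <<'E'
# plan.py: rows for tool-down moves; start pose (x,y,z,yaw) -> waypoints (x,y,z,yaw,n,jaw)
import numpy as np
def rows(start,wps):
    p=np.array(start,float);out=[]
    for *t,n,j in wps:
        for k in range(n,0,-1):
            d=(np.array(t)-p)/k;c,s=np.cos(p[3]),np.sin(p[3])
            X=np.array([c,s,0]);Y=np.array([s,-c,0])
            r=np.round([d[:3]@X/25,d[:3]@Y/25,-d[2]/25,0,0,-d[3]/.15],2)
            if abs(r).max()>1: print("TOO BIG",r)
            out.append([j,*[float(v) for v in r]])
            p[:3]+=25*(X*r[0]+Y*r[1]-np.array([0,0,r[2]]));p[3]-=.15*r[5]
    for i in range(0,len(out),10): print(str(sum(out[i:i+10],[])).replace(".0,",",").replace(" ",""))
    print("end",p.round(2).tolist())
    return p
E
python3 - <<'E'
from plan import *
rows((208,509.2,229.7,2.754),[(472.8,147.5,262,.69,20,-1),(472.8,147.5,197,.69,3,-1)])
E
```

```text
[-1,-0.76,-0.47,-0.06,0,0,0.69,-1,-0.81,-0.39,-0.06,0,0,0.69,-1,-0.84,-0.3,-0.07,0,0,0.69,-1,-0.87,-0.21,-0.06,0,0,0.69,-1,-0.89,-0.12,-0.07,0,0,0.69,-1,-0.9,-0.03,-0.06,0,0,0.69,-1,-0.89,0.06,-0.07,0,0,0.69,-1,-0.88,0.15,-0.06,0,0,0.69,-1,-0.86,0.25,-0.07,0,0,0.69,-1,-0.83,0.33,-0.06,0,0,0.69]
[-1,-0.8,0.42,-0.07,0,0,0.69,-1,-0.75,0.5,-0.06,0,0,0.69,-1,-0.69,0.57,-0.07,0,0,0.69,-1,-0.63,0.64,-0.06,0,0,0.68,-1,-0.56,0.7,-0.07,0,0,0.69,-1,-0.49,0.75,-0.06,0,0,0.68,-1,-0.4,0.8,-0.07,0,0,0.69,-1,-0.32,0.84,-0.06,0,0,0.68,-1,-0.23,0.87,-0.07,0,0,0.69,-1,-0.15,0.88,-0.06,0,0,0.68]
[-1,0,0,0.87,0,0,0,-1,0,0,0.86,0,0,0,-1,0,0,0.87,0,0,0.0]
end [472.71, 147.53, 196.95, 0.69]
```

Emit:
servo_tool:
  deltas: [-1, -0.76, -0.47, -0.06, 0, 0, 0.69, -1, -0.81, -0.39, -0.06, 0, 0, 0.69, -1, -0.84, -0.3, -0.07, 0, 0, 0.69, -1, -0.87, -0.21, -0.06, 0, 0, 0.69, -1, -0.89, -0.12, -0.07, 0, 0, 0.69, -1, -0.9, -0.03, -0.06, 0, 0, 0.69, -1, -0.89, 0.06, -0.07, 0, 0, 0.69, -1, -0.88, 0.15, -0.06, 0, 0, 0.69, -1, -0.86, 0.25, -0.07, 0, 0, 0.69, -1, -0.83, 0.33, -0.06, 0, 0, 0.69]

```text
time: 1.85
ee_pos: [340.6, 328.0, 245.9]
tool_rot: [3.141, -0.0, 1.715]
wrist_force: [0.2, -0.1, 0.2]
opening: 1.003
gripper_force: 0.0
```

Emit:
servo_tool:
  deltas: [-1, -0.8, 0.42, -0.07, 0, 0, 0.69, -1, -0.75, 0.5, -0.06, 0, 0, 0.69, -1, -0.69, 0.57, -0.07, 0, 0, 0.69, -1, -0.63, 0.64, -0.06, 0, 0, 0.68, -1, -0.56, 0.7, -0.07, 0, 0, 0.69, -1, -0.49, 0.75, -0.06, 0, 0, 0.68, -1, -0.4, 0.8, -0.07, 0, 0, 0.69, -1, -0.32, 0.84, -0.06, 0, 0, 0.68, -1, -0.23, 0.87, -0.07, 0, 0, 0.69, -1, -0.15, 0.88, -0.06, 0, 0, 0.68]

```text
time: 3.1
ee_pos: [473.0, 146.8, 262.1]
tool_rot: [3.141, -0.0, 0.686]
wrist_force: [-0.1, 0.5, -0.1]
opening: 1.0
gripper_force: 0.0
```

Emit:
servo_tool:
  deltas: [-1, 0, 0, 0.4, 0, 0, 0]

```text
time: 3.22
ee_pos: [473.9, 146.5, 252.3]
tool_rot: [3.14, -0.002, 0.688]
wrist_force: [-1.1, -1.0, -0.4]
opening: 1.001
gripper_force: 0.0
```

```bash
python3 - <<'E'
from cell import monitor, vision
import cv2,numpy as np
a=vision.read_camera("wrist")["image"][:,:,::-1]; b=vision.read_camera("side")["image"][:,:,::-1]
c=cv2.resize(b[130:290,200:360],(400,400))
o=np.hstack([cv2.resize(a,(400,300)),c[:300]]);cv2.imwrite("pics/w1.png",cv2.convertScaleAbs(o,alpha=1.4))
print(monitor.state()["ee_pos"],monitor.state()["tool_rot"])
E
```

```text
[471.52192084 147.5492059  250.46014734] [-3.13962965e+00  2.10132959e-03  6.90871505e-01]
```

View pics/w1.png

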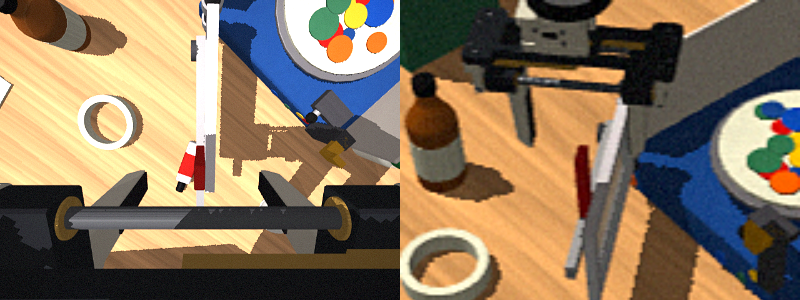

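Wrist: the gate runs straight up the picture, so the yaw is right, and the red tab (200,165) lies midway between the fingers. Descend and pinch.

Emit:
servo_tool:
  deltas: [-1, 0, 0, 0.73, 0, 0, 0, -1, 0, 0, 0.73, 0, 0, 0, -1, 0, 0, 0.74, 0, 0, 0, 1, 0, 0, 0, 0, 0, 0, 1, 0, 0, 0, 0, 0, 0, 1, 0, 0, 0, 0, 0, 0, 1, 0, 0, 0, 0, 0, 0, 1, 0, 0, 0, 0, 0, 0, 1, 0, 0, 0, 0, 0, 0]

```text
time: 4.45
ee_pos: [472.7, 147.4, 197.0]
tool_rot: [3.141, -0.0, 0.69]
wrist_force: [0.1, 0.1, 0.0]
opening: 0.405
gripper_force: 0.0
```

Emit:
servo_tool:
  deltas: [1, 0, 0, 0, 0, 0, 0, 1, 0, 0, 0, 0, 0, 0, 1, 0, 0, 0, 0, 0, 0, 1, 0, 0, 0, 0, 0, 0]

```text
time: 4.95
ee_pos: [472.5, 147.4, 196.9]
tool_rot: [-3.142, 0.0, 0.69]
wrist_force: [-0.9, -0.2, -0.2]
opening: 0.109
gripper_force: 30.0
```

```bash
cat >> plan.py <<'E'
H=np.array([610.2,245.4])
def tab(f,b,n=1,press=0,jaw=1):  # f: gate angle+machine turn (phi'), b: bar angle
    u=np.array([-np.sin(f),-np.cos(f)]);o=np.array([-np.cos(f),np.sin(f)])
    s=50+120*np.cos(b)-60*np.sin(b)-1.4;z=197+60*np.cos(b)+120*np.sin(b)-60
    x=H+s*u+(12-press)*o;return (x[0],x[1],z,np.pi/2-f,n,jaw)
E
python3 - <<'E'
from plan import *
print(tab(.882,0))
rows((472.7,147.5,197,.69),[tab(.882,b,1) for b in (.07,.14,.2,.26)]+[tab(f,.26,1) for f in np.linspace(.882,.2,14)[1:]])
E
```

```text
(np.float64(472.41153697010617), np.float64(147.50056457844332), np.float64(197.0), 0.6887963267948966, 1, 1)
[1,0.17,-0.01,-0.33,0,0,0.01,1,0.2,0,-0.32,0,0,-0,1,0.19,0,-0.26,0,0,-0,1,0.21,0,-0.24,0,0,-0,1,-0.02,0.32,-0,0,0,-0.35,1,-0.01,0.31,-0,0,0,-0.35,1,-0.02,0.31,-0,0,0,-0.35,1,-0.02,0.32,-0,0,0,-0.35,1,-0.01,0.31,-0,0,0,-0.35,1,-0.02,0.31,-0,0,0,-0.35]
[1,-0.02,0.32,-0,0,0,-0.35,1,-0.02,0.31,-0,0,0,-0.35,1,-0.01,0.31,-0,0,0,-0.35,1,-0.02,0.32,-0,0,0,-0.35,1,-0.02,0.31,-0,0,0,-0.35,1,-0.01,0.31,-0,0,0,-0.35,1,-0.02,0.32,-0,0,0,-0.35]
end [568.87, 101.62, 225.75, 1.37]
```

Emit:
servo_tool:
  deltas: [1, 0.17, 0, -0.33, 0, 0, 0, 1, 0.2, 0, -0.32, 0, 0, 0, 1, 0.19, 0, -0.26, 0, 0, 0, 1, 0.21, 0, -0.24, 0, 0, 0, 1, 0, 0, 0, 0, 0, 0]

```text
time: 5.58
ee_pos: [488.0, 160.0, 226.2]
tool_rot: [3.141, -0.001, 0.69]
wrist_force: [1.9, 1.0, -5.9]
opening: 0.106
gripper_force: 30.0
```

Emit:
servo_tool:
  deltas: [1, -0.02, 0.32, 0, 0, 0, -0.35, 1, -0.01, 0.31, 0, 0, 0, -0.35, 1, -0.02, 0.31, 0, 0, 0, -0.35, 1, -0.02, 0.32, 0, 0, 0, -0.35, 1, -0.01, 0.31, 0, 0, 0, -0.35, 1, -0.02, 0.31, 0, 0, 0, -0.35, 1, -0.02, 0.32, 0, 0, 0, -0.35]

```text
time: 6.45
ee_pos: [526.8, 121.8, 226.1]
tool_rot: [3.142, -0.002, 1.059]
wrist_force: [2.5, 2.5, -7.5]
opening: 0.11
gripper_force: 30.0
```

Forces are light. Continue the swing, then look.

Emit:
servo_tool:
  deltas: [1, -0.02, 0.31, 0, 0, 0, -0.35, 1, -0.01, 0.31, 0, 0, 0, -0.35, 1, -0.02, 0.32, 0, 0, 0, -0.35, 1, -0.02, 0.31, 0, 0, 0, -0.35, 1, -0.01, 0.31, 0, 0, 0, -0.35, 1, -0.02, 0.32, 0, 0, 0, -0.35, 1, 0, 0, 0, 0, 0, 0]

```text
time: 7.32
ee_pos: [569.1, 102.1, 226.0]
tool_rot: [-3.142, -0.001, 1.372]
wrist_force: [-0.4, 3.9, -3.2]
opening: 0.104
gripper_force: 30.0
```

```bash
python3 - <<'E'
from cell import monitor, vision
import cv2,numpy as np
b=vision.read_camera("scene")["image"][:,:,::-1]; c=vision.read_camera("side")["image"][:,:,::-1]
o=np.hstack([cv2.resize(b[150:300,290:423],(400,450),interpolation=2),cv2.resize(c[120:270,230:363],(400,450),interpolation=2)])
cv2.imwrite("pics/w2.png",cv2.convertScaleAbs(o,alpha=1.5,beta=10))
s=monitor.state();print(s["ee_pos"],s["tool_rot"],s["wrist_force"])
E
```

```text
[568.82899269 102.19759402 226.02183282] [ 3.14141384e+00 -1.17557945e-03  1.37154265e+00] [ 0.96643525  4.72777668 -4.67536835]
```

View pics/w2.png

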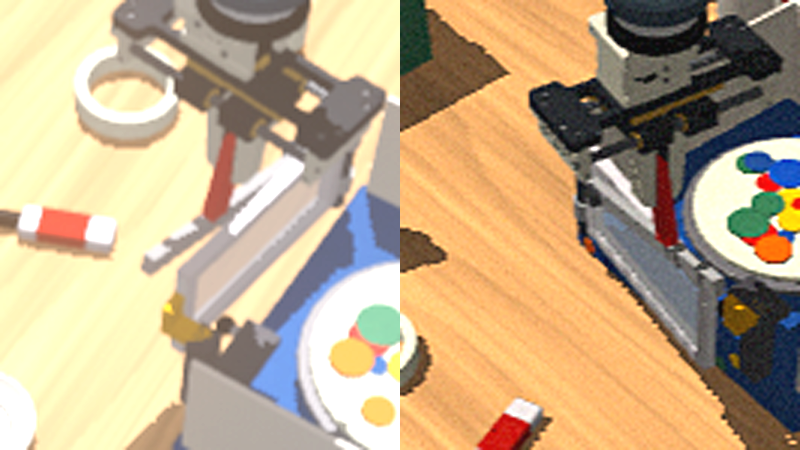

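The bar is lifted clear of the horn (scene crop tip (155,255), horn (175,310)) and the gate is nearly in. Next, close to about 0.05 rad, then advance by force.

```bash
python3 - <<'E'
from plan import *
p=rows((568.87,101.62,225.75,1.37),[tab(f,.26,1) for f in (.17,.14,.115,.1,.085)])
rows(p,[tab(.065,.26,2)])
E
```

```text
[1,-0.01,0.18,-0,0,0,-0.21,1,-0.01,0.18,-0,0,0,-0.2,1,-0.01,0.15,-0,0,0,-0.16,1,-0.01,0.08,-0,0,0,-0.1,1,-0.01,0.09,-0,0,0,-0.1]
end [585.47, 97.75, 225.75, 1.49]
[1,-0,0.06,-0,0,0,-0.07,1,-0.01,0.06,-0,0,0,-0.07]
end [588.45, 97.26, 225.75, 1.51]
```

Emit:
servo_tool:
  deltas: [1, 0, 0.18, 0, 0, 0, -0.21, 1, 0, 0.18, 0, 0, 0, -0.2, 1, 0, 0.15, 0, 0, 0, -0.16, 1, 0, 0.08, 0, 0, 0, -0.1, 1, 0, 0, 0, 0, 0, 0]

```text
time: 8.05
ee_pos: [583.5, 98.9, 226.0]
tool_rot: [-3.142, 0.0, 1.473]
wrist_force: [-3.4, 0.8, 2.7]
opening: 0.104
gripper_force: 30.0
```

Emit:
servo_tool:
  deltas: [1, 0, 0.09, 0, 0, 0, -0.1, 1, 0, 0, 0, 0, 0, 0]

```text
time: 8.3
ee_pos: [585.8, 98.5, 226.0]
tool_rot: [3.141, 0.001, 1.488]
wrist_force: [-4.6, -0.6, 3.4]
opening: 0.107
gripper_force: 30.0
```

Emit:
servo_tool:
  deltas: [1, 0, 0.06, 0, 0, 0, -0.07, 1, 0, 0, 0, 0, 0, 0]

```text
time: 8.55
ee_pos: [587.2, 98.3, 226.0]
tool_rot: [3.141, 0.001, 1.498]
wrist_force: [-4.5, -1.6, 5.4]
opening: 0.111
gripper_force: 30.0
```

Emit:
servo_tool:
  deltas: [1, 0, 0.06, 0, 0, 0, -0.07, 1, 0, 0, 0, 0, 0, 0]

```text
time: 8.8
ee_pos: [588.6, 98.1, 226.0]
tool_rot: [3.142, 0.001, 1.509]
wrist_force: [-5.6, -0.7, 4.8]
opening: 0.102
gripper_force: 30.0
```

Emit:
servo_tool:
  deltas: [1, 0, 0.08, 0, 0, 0, -0.07, 1, 0, 0, 0, 0, 0, 0]

```text
time: 9.05
ee_pos: [589.0, 97.7, 225.6]
tool_rot: [-3.138, 0.002, 1.519]
wrist_force: [-10.5, -3.4, 6.8]
opening: 0.108
gripper_force: 30.0
```

Emit:
servo_tool:
  deltas: [1, 0, 0.08, 0, 0, 0, -0.05, 1, 0, 0, 0, 0, 0, 0]

```text
time: 9.3
ee_pos: [589.0, 97.4, 225.1]
tool_rot: [-3.134, 0.003, 1.526]
wrist_force: [-16.9, -4.1, 8.4]
opening: 0.104
gripper_force: 30.0
```

Emit:
servo_tool:
  deltas: [1, 0, 0.06, 0, 0, 0, 0, 1, 0, 0, 0, 0, 0, 0]

```text
time: 9.55
ee_pos: [589.1, 97.2, 224.9]
tool_rot: [-3.13, 0.003, 1.526]
wrist_force: [-21.3, -5.0, 8.5]
opening: 0.108
gripper_force: 29.9
```

Hard stop felt at x≈589. Ease the push slightly and lower the bar along its arc.

Emit:
servo_tool:
  deltas: [1, -0.21, -0.04, 0.24, 0, 0, 0, 1, -0.19, 0, 0.26, 0, 0, 0, 1, 0, 0, 0, 0, 0, 0]

```text
time: 9.93
ee_pos: [588.4, 87.1, 211.4]
tool_rot: [-3.132, 0.003, 1.526]
wrist_force: [-17.2, -4.1, 3.0]
opening: 0.107
gripper_force: 30.0
```

Emit:
servo_tool:
  deltas: [1, -0.1, 0, 0.16, 0, 0, 0, 1, -0.1, 0, 0.16, 0, 0, 0, 1, 0, 0, 0, 0, 0, 0]

```text
time: 10.3
ee_pos: [588.1, 82.4, 203.4]
tool_rot: [-3.131, 0.002, 1.526]
wrist_force: [-15.9, -4.5, 3.2]
opening: 0.103
gripper_force: 30.0
```

Emit:
servo_tool:
  deltas: [1, -0.09, 0, 0.16, 0, 0, 0, 1, -0.08, 0, 0.17, 0, 0, 0, 1, 0, 0, 0, 0, 0, 0]

```text
time: 10.68
ee_pos: [588.1, 79.6, 198.2]
tool_rot: [-3.134, 0.0, 1.527]
wrist_force: [-21.3, 1.8, 18.0]
opening: 0.106
gripper_force: 30.0
```

Emit:
servo_tool:
  deltas: [-1, 0, 0, 0, 0, 0, 0, -1, 0, 0, 0, 0, 0, 0, -1, 0, 0, 0, 0, 0, 0, -1, 0, 0, -0.4, 0, 0, 0, -1, 0, 0, -0.8, 0, 0, 0, -1, 0, 0, -0.9, 0, 0, 0, -1, 0, 0, -0.9, 0, 0, 0, -1, -0.5, -0.9, -0.2, 0, 0, 0, -1, -0.5, -0.9, 0, 0, 0, 0, -1, -0.5, -0.9, 0, 0, 0, 0]

```text
time: 11.92
ee_pos: [523.3, 44.2, 277.6]
tool_rot: [3.14, 0.0, 1.527]
wrist_force: [0.2, 0.1, -0.6]
opening: 0.998
gripper_force: 0.0
```

```bash
python3 - <<'E'
from cell import monitor, vision
import cv2,numpy as np
b=vision.read_camera("scene")["image"][:,:,::-1]; c=vision.read_camera("side")["image"][:,:,::-1]
o=np.hstack([cv2.resize(b[170:290,320:440],(400,400),interpolation=2),cv2.resize(c[140:260,260:380],(400,400),interpolation=2)])
cv2.imwrite("pics/w3.png",cv2.convertScaleAbs(o,alpha=1.5,beta=10))
s=monitor.state();print(s["ee_pos"],s["tool_rot"],s["wrist_force"],s["joints"])
E
```

```text
[522.28102775  43.88496186 277.91062761] [3.14061840e+00 6.46963033e-04 1.52572498e+00] [-0.06532145 -0.28496947  0.17643528] [-1.28788608e-01  1.82621172e-01  1.51466155e+00 -5.67840036e-04
  1.44328501e+00 -8.36456540e-02]
```

View pics/w3.png

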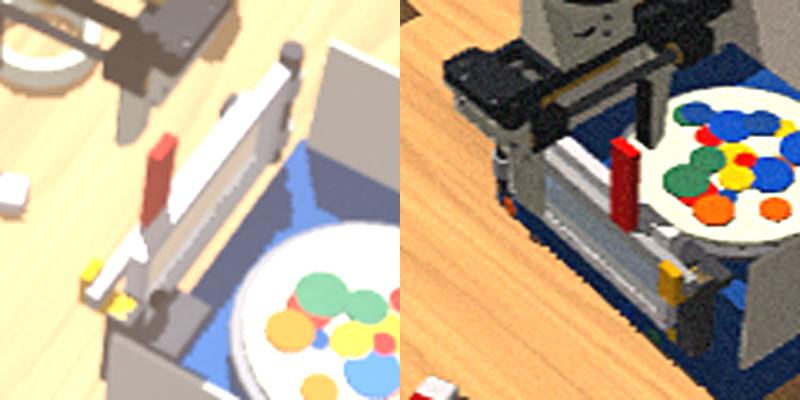

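Latched: the yellow horn stands in front of the level bar in both crops. Now the cover on the grey box.

```bash
python3 - <<'E'
from plan import *; from h import onz
rows((522.2,43.9,277.9,1.526),[(479.5,-341.5,190,2.855,20,-1)])
print("glue",onz("scene",(260,404),120),onz("side",(464,322),130))
E
```

```text
[-1,-0.77,-0.05,0.18,0,0,-0.44,-1,-0.77,-0.1,0.18,0,0,-0.44,-1,-0.76,-0.15,0.18,0,0,-0.44,-1,-0.75,-0.2,0.18,0,0,-0.44,-1,-0.73,-0.25,0.17,0,0,-0.44,-1,-0.72,-0.3,0.18,0,0,-0.44,-1,-0.69,-0.35,0.17,0,0,-0.44,-1,-0.67,-0.39,0.18,0,0,-0.44,-1,-0.64,-0.43,0.17,0,0,-0.44,-1,-0.61,-0.48,0.18,0,0,-0.45]
[-1,-0.58,-0.52,0.17,0,0,-0.45,-1,-0.54,-0.55,0.18,0,0,-0.44,-1,-0.51,-0.59,0.17,0,0,-0.45,-1,-0.47,-0.62,0.18,0,0,-0.44,-1,-0.42,-0.65,0.17,0,0,-0.45,-1,-0.38,-0.68,0.18,0,0,-0.44,-1,-0.33,-0.7,0.17,0,0,-0.45,-1,-0.29,-0.72,0.18,0,0,-0.44,-1,-0.24,-0.74,0.17,0,0,-0.45,-1,-0.18,-0.75,0.18,0,0,-0.44]
end [479.51, -341.4, 189.9, 2.85]
glue [ 589.  -360.9  120. ] [ 576.5 -366.9  130. ]
```

Emit:
servo_tool:
  deltas: [-1, -0.77, -0.05, 0.18, 0, 0, -0.44, -1, -0.77, -0.1, 0.18, 0, 0, -0.44, -1, -0.76, -0.15, 0.18, 0, 0, -0.44, -1, -0.75, -0.2, 0.18, 0, 0, -0.44, -1, -0.73, -0.25, 0.17, 0, 0, -0.44, -1, -0.72, -0.3, 0.18, 0, 0, -0.44, -1, -0.69, -0.35, 0.17, 0, 0, -0.44, -1, -0.67, -0.39, 0.18, 0, 0, -0.44, -1, -0.64, -0.43, 0.17, 0, 0, -0.44, -1, -0.61, -0.48, 0.18, 0, 0, -0.45]

```text
time: 13.28
ee_pos: [503.3, -148.8, 232.9]
tool_rot: [3.141, 0.001, 2.19]
wrist_force: [-0.2, -0.2, -0.2]
opening: 1.002
gripper_force: 0.0
```

Emit:
servo_tool:
  deltas: [-1, -0.58, -0.52, 0.17, 0, 0, -0.45, -1, -0.54, -0.55, 0.18, 0, 0, -0.44, -1, -0.51, -0.59, 0.17, 0, 0, -0.45, -1, -0.47, -0.62, 0.18, 0, 0, -0.44, -1, -0.42, -0.65, 0.17, 0, 0, -0.45, -1, -0.38, -0.68, 0.18, 0, 0, -0.44, -1, -0.33, -0.7, 0.17, 0, 0, -0.45, -1, -0.29, -0.72, 0.18, 0, 0, -0.44, -1, -0.24, -0.74, 0.17, 0, 0, -0.45, -1, -0.18, -0.75, 0.18, 0, 0, -0.44]

```text
time: 14.52
ee_pos: [482.0, -342.0, 189.0]
tool_rot: [-3.141, 0.001, 2.858]
wrist_force: [-0.0, 0.1, 0.7]
opening: 1.0
gripper_force: 0.0
```

```bash
python3 - <<'E'
from cell import monitor, vision
import cv2,numpy as np
b=vision.read_camera("wrist"); c=vision.read_camera("side")["image"][:,:,::-1]
o=np.hstack([cv2.resize(b["image"][:,:,::-1],(480,360)),cv2.resize(c[260:410,340:473],(319,360),interpolation=2)])
cv2.imwrite("pics/w4.png",cv2.convertScaleAbs(o,alpha=1.3,beta=5))
s=monitor.state();print(s["ee_pos"],s["tool_rot"],s["wrist_force"]);print(b["camera_matrix"].round(1).tolist(),b["extrinsics"].round(3).tolist())
E
```

```text
[ 481.44325438 -342.75770067  188.41941353] [-3.14094257e+00  4.50741839e-04  2.85441553e+00] [ 0.47099475 -0.04368292 -0.93918566]
[[341.6, 0.0, 324.4], [0.0, 341.6, 239.1], [0.0, 0.0, 1.0]] [[0.281, 0.928, 0.244, 415.07], [0.96, -0.272, -0.071, -322.709], [0.0, 0.254, -0.967, 344.44], [0.0, 0.0, 0.0, 1.0]]
```

View pics/w4.png

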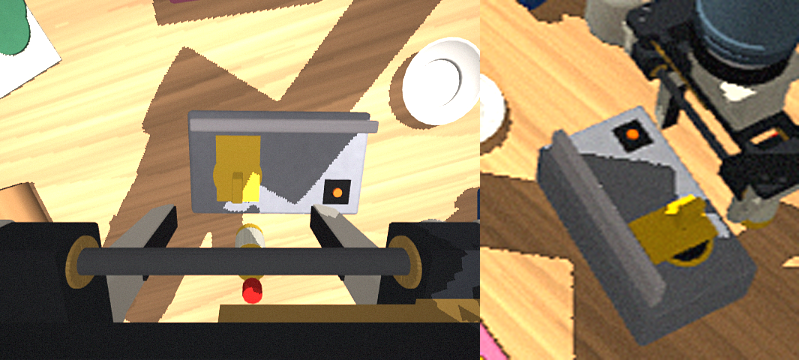

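Wrist crop: the yellow cover plate spans (215..260, 135..202), its tab top is at about (237,187), the glue bottle is beyond at (250,260) and the box is square with the picture.

```bash
python3 - <<'E'
import h,numpy as np
h.C["w"]=(np.array([[341.6,0,324.4],[0,341.6,239.1],[0,0,1]]),np.array([[0.281,0.928,0.244,415.07],[0.96,-0.272,-0.071,-322.709],[0,0.254,-0.967,344.44]]))
w=lambda x,y,z:h.onz("w",(x/.75,y/.75),z)
print("tab",w(237.5,187,120),"plate",w(216,136,90),w(260,136,90),w(216,202,90),w(260,202,90))
print("box",w(192,212,60),w(357,213,60), "glue cap",w(252,291,125),"orange",w(337,193,60))
E
```

```text
tab [ 477.2 -346.3  120. ] plate [ 429.5 -354.8   90. ] [ 441.6 -313.2   90. ] [ 494.9 -375.9   90. ] [ 507.9 -331.5   90. ]
box [ 508.2 -413.4   60. ] [ 564.6 -225.4   60. ] glue cap [ 583.7 -362.9  125. ] orange [ 533.3 -243.5   60. ]
```

Emit:
servo_tool:
  deltas: [-1, 0, -0.13, 0.85, 0, 0, 0, -1, 0, 0, 0.85, 0, 0, 0, -1, 0, 0, 0.85, 0, 0, 0, -1, 0, 0, 0.84, 0, 0, 0, 1, 0, 0, 0, 0, 0, 0, 1, 0, 0, 0, 0, 0, 0, 1, 0, 0, 0, 0, 0, 0, 1, 0, 0, 0, 0, 0, 0, 1, 0, 0, 0, 0, 0, 0, 1, 0, 0, 0, 0, 0, 0]

```text
time: 15.88
ee_pos: [480.0, -343.8, 104.3]
tool_rot: [-3.141, 0.0, 2.856]
wrist_force: [-0.1, -0.7, -0.2]
opening: 0.405
gripper_force: 0.0
```

Emit:
servo_tool:
  deltas: [1, 0, 0, 0, 0, 0, 0, 1, 0, 0, 0, 0, 0, 0, 1, 0, 0, 0, 0, 0, 0, 1, 0, 0, 0, 0, 0, 0]

```text
time: 16.38
ee_pos: [479.9, -344.2, 104.1]
tool_rot: [-3.141, 0.0, 2.856]
wrist_force: [-1.3, -2.4, -1.4]
opening: 0.107
gripper_force: 30.0
```

Emit:
servo_tool:
  deltas: [1, 0, 0.5, 0, 0, 0, 0, 1, 0, 0.5, 0, 0, 0, 0, 1, 0, 0.5, 0, 0, 0, 0, 1, 0, 0.5, 0, 0, 0, 0, 1, 0, 0.5, 0, 0, 0, 0, 1, 0, 0.4, 0, 0, 0, 0, 1, 0, 0, 0, 0, 0, 0]

```text
time: 17.25
ee_pos: [500.4, -276.2, 104.2]
tool_rot: [-3.137, 0.001, 2.857]
wrist_force: [-0.4, -11.4, -5.8]
opening: 0.107
gripper_force: 30.0
```

Emit:
servo_tool:
  deltas: [1, 0, 0.1, 0, 0, 0, 0, 1, 0, 0.06, 0, 0, 0, 0, 1, 0, 0, 0, 0, 0, 0]

```text
time: 17.62
ee_pos: [500.5, -276.0, 104.2]
tool_rot: [-3.132, 0.001, 2.856]
wrist_force: [-3.8, -21.8, -9.1]
opening: 0.107
gripper_force: 30.0
```

Emit:
servo_tool:
  deltas: [-1, 0, -0.1, 0, 0, 0, 0, -1, 0, 0, 0, 0, 0, 0, -1, 0, 0, 0, 0, 0, 0, -1, 0, 0, -0.4, 0, 0, 0, -1, 0, 0, -0.9, 0, 0, 0, -1, 0, 0, -1, 0, 0, 0, -1, 0, -0.8, -1, 0, 0, 0, 1, 0, -0.8, 0, 0, 0, 0, 1, 0, -0.8, 0, 0, 0, 0, 1, 0, -0.4, 0, 0, 0, 0]

```text
time: 18.88
ee_pos: [480.1, -340.9, 185.3]
tool_rot: [3.141, -0.002, 2.854]
wrist_force: [-0.6, 0.3, 0.0]
opening: 0.586
gripper_force: 0.0
```

```bash
python3 - <<'E'
from cell import monitor, vision
import cv2,numpy as np,h
b=vision.read_camera("wrist");img=b["image"]
h.C["w"]=(b["camera_matrix"],b["extrinsics"][:3])
hsv=cv2.cvtColor(img,cv2.COLOR_RGB2HSV);m=cv2.inRange(hsv,(40,80,30),(85,255,255))
n,l,st,ce=cv2.connectedComponentsWithStats(m)
for i in range(1,n):
    if st[i,4]>80: print(st[i].tolist(),ce[i].round(1),h.onz("w",ce[i],78))
cv2.imwrite("pics/w5.png",cv2.convertScaleAbs(img[:,:,::-1],alpha=1.3,beta=5))
s=monitor.state();print(s["ee_pos"],s["tool_rot"],s["wrist_force"],s["opening"],s["time"])
E
```

```text
[0, 0, 36, 77, 2393] [15.5 37.4] [ 281.  -503.9   78. ]
[296, 224, 38, 39, 1142] [314.9 243. ] [ 480.  -348.8   78. ]
[ 479.96137332 -341.72924473  185.28230953] [ 3.14112025e+00 -1.92381803e-03  2.85400997e+00] [ 0.21207037 -0.94171893 -0.23126731] 0.5453057870194512 18.925
```

View pics/w5.png

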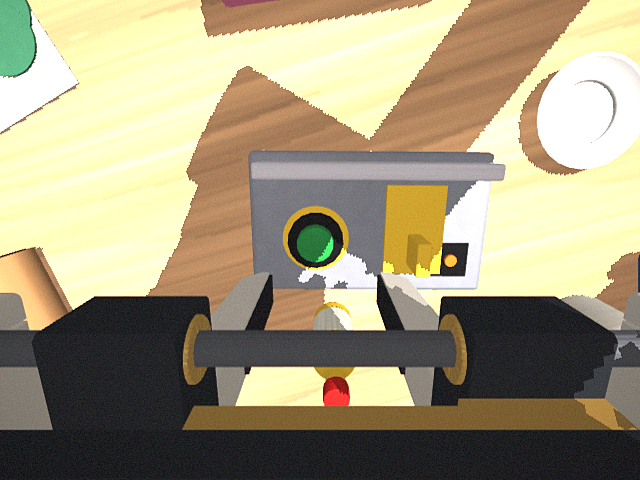

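Button centre found at (480,-349), cover well aside at pixel column 385+. Finish closing the fingers, centre over it, descend.

Emit:
servo_tool:
  deltas: [1, -0.08, -0.27, 0, 0, 0, 0, 1, 0, 0, 0, 0, 0, 0, 1, 0, 0, 0.9, 0, 0, 0, 1, 0, 0, 0.9, 0, 0, 0, 1, 0, 0, 0.9, 0, 0, 0, 1, 0, 0, 0.8, 0, 0, 0, 1, 0, 0, 0, 0, 0, 0]

```text
time: 19.8
ee_pos: [480.5, -345.5, 97.6]
tool_rot: [3.14, -0.003, 2.856]
wrist_force: [-0.0, -0.5, 0.5]
opening: 0.002
gripper_force: 0.0
```

Emit:
servo_tool:
  deltas: [1, 0, 0, 0.2, 0, 0, 0, 1, 0, 0, 0.16, 0, 0, 0, 1, 0, 0, 0.1, 0, 0, 0, 1, 0, 0, 0, 0, 0, 0]

```text
time: 20.3
ee_pos: [481.8, -347.3, 88.4]
tool_rot: [-3.141, 0.002, 2.856]
wrist_force: [1.1, 0.5, 4.9]
opening: 0.007
gripper_force: 2.1
```

Emit:
servo_tool:
  deltas: [1, 0, 0, 0.14, 0, 0, 0, 1, 0, 0, 0, 0, 0, 0]

```text
time: 20.55
ee_pos: [481.9, -347.4, 87.0]
tool_rot: [-3.14, 0.003, 2.856]
wrist_force: [-2.1, 3.7, 19.5]
opening: 0.005
gripper_force: 9.6
```

Emit:
servo_tool:
  deltas: [1, 0, 0, 0.14, 0, 0, 0, 1, 0, 0, 0, 0, 0, 0]

```text
time: 20.8
ee_pos: [482.0, -347.4, 86.7]
tool_rot: [-3.139, 0.004, 2.856]
wrist_force: [-6.4, 8.8, 38.5]
opening: 0.007
gripper_force: 19.6
```

Hard stop felt, but the travel needs checking: back off in small steps and watch the spring force.

Emit:
servo_tool:
  deltas: [1, 0, 0, -0.3, 0, 0, 0, 1, 0, 0, 0, 0, 0, 0]

```text
time: 21.05
ee_pos: [481.9, -347.4, 89.5]
tool_rot: [-3.14, 0.003, 2.856]
wrist_force: [3.1, 0.8, 4.3]
opening: 0.007
gripper_force: 1.8
```

Emit:
servo_tool:
  deltas: [1, 0, 0, -0.08, 0, 0, 0, 1, 0, 0, 0, 0, 0, 0]

```text
time: 21.3
ee_pos: [481.5, -347.3, 90.1]
tool_rot: [-3.141, 0.001, 2.856]
wrist_force: [2.8, -1.2, 4.0]
opening: 0.004
gripper_force: 1.6
```

Emit:
servo_tool:
  deltas: [1, 0, 0, -0.08, 0, 0, 0, 1, 0, 0, 0, 0, 0, 0]

```text
time: 21.55
ee_pos: [480.9, -347.0, 91.9]
tool_rot: [3.142, -0.001, 2.856]
wrist_force: [0.6, -0.8, 2.0]
opening: 0.007
gripper_force: 1.1
```

Emit:
servo_tool:
  deltas: [1, 0, 0, -0.08, 0, 0, 0, 1, 0, 0, 0, 0, 0, 0]

```text
time: 21.8
ee_pos: [480.4, -346.4, 93.6]
tool_rot: [3.141, -0.002, 2.856]
wrist_force: [-0.1, 0.3, -0.1]
opening: 0.001
gripper_force: 0.0
```

Emit:
servo_tool:
  deltas: [1, 0, 0, -0.1, 0, 0, 0, 1, 0, 0, 0, 0, 0, 0]

```text
time: 22.05
ee_pos: [481.0, -346.8, 96.6]
tool_rot: [3.141, -0.0, 2.856]
wrist_force: [-0.5, -0.4, 0.5]
opening: 0.007
gripper_force: 0.0
```

The spring force runs over about 6 mm (87 to 93), reaching about 5 N before the hard stop, so the button was fully pressed. Retreat and check.

Emit:
servo_tool:
  deltas: [1, 0, 0, -1, 0, 0, 0, 1, 0, 0, -1, 0, 0, 0, 1, 0, 0, -1, 0, 0, 0, 1, 0, 0, -1, 0, 0, 0, 1, 0.8, 0, -0.8, 0, 0, 0, 1, 0.8, 0, 0, 0, 0, 0, 1, 0.8, 0, 0, 0, 0, 0, 1, 0.5, 0, 0, 0, 0, 0, 1, 0, 0, 0, 0, 0, 0]

```text
time: 23.18
ee_pos: [411.2, -326.4, 216.8]
tool_rot: [-3.142, 0.0, 2.855]
wrist_force: [-0.6, 0.8, 0.2]
opening: 0.004
gripper_force: 0.0
```

```bash
python3 - <<'E'
from cell import monitor, vision
import cv2
cv2.imwrite("pics/end.png",cv2.convertScaleAbs(vision.read_camera("side")["image"][100:420,150:550,::-1],alpha=1.3))
i=cv2.imread("pics/end.png");cv2.imwrite("pics/end.png",cv2.resize(i,(750,600)))
print(monitor.state()["wrist_force"])
E
```

```text
[-1.10499926 -0.56612138 -0.99965108]
```

View pics/end.png

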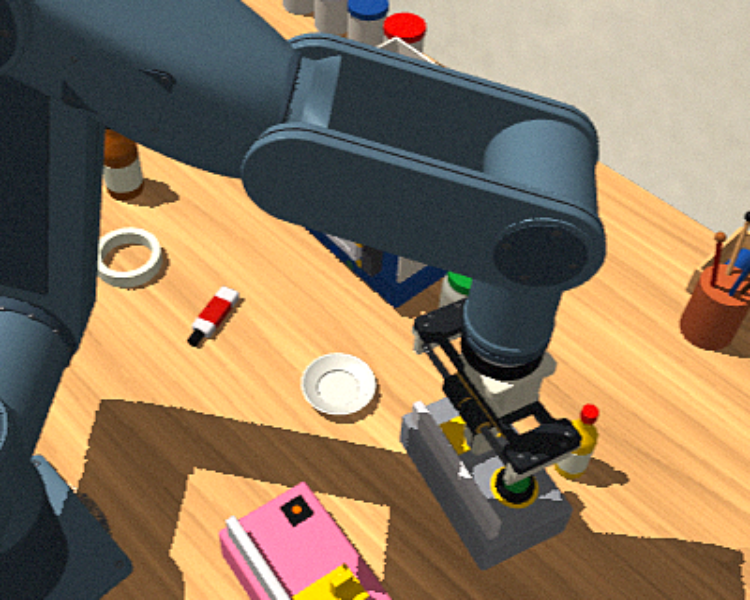

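The button is up, the cover aside, the bystanders undisturbed and the arm clear of everything. Hand in.

```bash
python3 -c "
from cell import job
print(job.close_job())"
```

```text
the job is handed in; nothing more can be done
None
```

The job is handed in at about 23 s: the gate is latched shut, the cover is fully aside, the green button was pressed to its stop and came back up, and the arm is clear. The pictures showed the bystanders in place, though the arm hid the gate from the last one; the call gave no verdict.

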